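# Lock the reaming spindle

## Robot

A 6-joint arm with a two-finger parallel gripper is mounted at the origin on the work surface. World frame = base frame: x ahead of the robot, y to its left, z up, the work surface at z = 0. Lengths are in mm, angles in degrees, forces in N, time in s.
With the tool pointing down it reaches from about 350 to 850 mm from the base axis. Payload 8.1 kg.
Tool frame: the origin (TCP) lies midway between the tips of the shut fingers; the grasp point (between the pads) lies hold_point_z behind it (hold_point_z is the distance from the TCP to the grasp point, in mm); z points along the fingers, x is the direction in which the jaws open and shut, and the axes are right-handed (so a half turn about z gives the same grasp; the last joint's range is limited). The gripper opens to 85 mm and grips with 20 to 120 N. Pads are 22 mm wide; open, the fingers measure 114 mm over their backs; the gripper's body (76 mm by 85 mm) begins 54 mm behind the grasp point. The pads swing forward as they close: fully open they stand 13 mm farther back than shut.
Start: joints at [58.82, 7.471, 85.268, -0, 87.261, -4.893], TCP at [265.704, 537.965, 231.292] pointing down, gripper open.
Joint ranges: [-169.43, 169.43], [-51.17, 129.36], [1.28, 143.12], [-76.62, 256.62], [0, 156.53], [-152.29, 152.29]. Speed limits (degrees/s): [136.94, 136.94, 159.86, 180, 180, 180].

## Interface

Orientations are given as [roll, pitch, yaw] about the fixed x, y, z axes, in that order (R = Rz(yaw) Ry(pitch) Rx(roll)).
In Python, from bench import * gives the robot as it stands.
- The arm moves only by the shell command python3 -m pendant 'ROWS' [OPENING] [FORCE]. ROWS is JSON, a list that holds one entry, the list of rows, each a list of 4 numbers: the shift along the tool's x, y, z normalised to -1 to 1, where 1 is 0.02 m, then the turn about the tool's z normalised to -1 to 1, where 1 is 0.08 rad. A call has exactly 10 rows; each row shifts and turns the pose as measured when the row begins, along the tool's axes as they then stand; what a row does not reach is not made up. A row lasts 1/12 s, in which the tool goes at most 41.7 mm and 7.16 degrees, less where a joint would pass 70% of its speed; a pose out of reach is approached as far as the arm can. A call with a number of a shift or a turn outside -1 to 1 is refused whole. A call with a gripper value outside its range is refused whole. OPENING is the gripper's target within -1 to 1 (fully open at 1, half-way at 0, shut at -1), set as the call begins (- or left out, the last holds). The fingers move at their own pace and stop on an object; FORCE is the grip in N (left out, the last holds). Time passes only in rows, so rows that do not move let the fingers close, or fill a call up. It gives the time, the measured TCP pose, the force and the opening at its end, in the units of the state.
- sense(): the state, without advancing time (a new reading comes with each control period).
- snapshot(name): name is "scene" or "top" or "wrist"; returns the picture (400x640x3 uint8, red, green, blue); there is no depth.
- calibration(name): a dict with "mtx" (3x3 intrinsics, pixels), "world_to_cam" (4x4, takes a point from world to camera coordinates); the wrist camera has in their place "hand_eye" (4x4, takes a point from camera to tool coordinates, whose origin is the TCP and whose axes are the tool frame's). Camera axes: x right, y down, z forward; pixel columns grow to the right and rows downward; lengths in mm; the calibration is good to about 2 mm. A picture is of the moment at which its call begins: read the wrist's pose just before it. calibration takes no time and is no camera call.
- hand_in(): hands the job in, once; it reports no verdict.
The state is a dict: "time": time; "joint_pos": joint angles; "qd": joint speeds; "joint_efforts": joint torques, N m; "tool_pos": TCP position; "tcp_rot": TCP orientation; "ft_force": force on the tool from outside, world axes, zero at the start; "wrist_torque": the same for the moment, N m; "finger_gap": finger opening in mm.
Only numpy, scipy, OpenCV 4.12 (cv2) and the standard library are available. Lean on these libraries where they do the work, as an engineer would, in place of code of your own. Each camera call takes 0.05 s, during which the arm holds its last target.

## Task

Lock the reaming spindle on the flute maker's bench: with a fingertip, turn the slotted brass disc until its slot lies in line with the steel bar, then push the bar by its wooden crosspiece through the slot until the crosspiece rests against its two stops. Only push: the bar must stay lying in its guide, not be lifted or carried. Leave the flute, the horn insert and the copper ring where they are, and finish with the hand clear of everything.

Things in the scene. Friction and masses are not known exactly. Their poses are not given: they have to be found in the camera images.
- stand: Wooden spindle-lock stand screwed to the bench. Origin on the bench surface, under the guide; x is the way the bar is pushed, z up. In this frame, mm: plank x -205 to 180, y +-55, top z 18; open guide for the bar along y 0, x -200 to 41, floor z 30, 19 wide inside, walls 7.5 thick up to z 44; disc axis at x 85, y 0.
- stops (a point): Point on the stand at x -35, y 0, z 56 mm, midway between two wooden stop blocks beside the guide (stand x -35 to -15, |y| 11 to 25, up to z 68). The bar's crosspiece is to rest against their faces at stand x -35. Axes as the stand's.
- keeper (a point): Point on the stand at x 152, y 0, z 28 mm: middle of the keeper's floor, beyond the disc. The keeper (stand x 130 to 175) is an open-topped pocket, 22 mm wide inside, walls up to z 52, that takes the bar's nose. Axes as the stand's.
- disc (a joint): Turn of the disc about its vertical axis, rad, counter-clockwise seen from above; 0 or any multiple of pi: slot in line with the bar. Starts 0.6 or more out of line, turns either way (no stop within a turn) against about 0.08 N m of friction and stays where left. Turn it by pushing a peg sideways around the axis. Within about 0.1 of in line the bar's tapered nose finds its own way into the slot.
- disc_top (a point): On the axis of the brass disc, at the height of its flat top (z 54 mm). Its x axis turns with the disc and runs along the slot; at disc 0 it is parallel to the stand's x. The disc is 80 mm across; the slot, 22 mm wide with mouths flared to 32 mm, crosses it through the middle, open at both ends and above, floor at z 29 mm.
- peg_a (a point): Centre of the top end (z 84 mm) of one of two upright dark wooden pegs on the disc, 14 mm in diameter, 30 mm tall: 26 mm from the axis along +y of point disc_top, at right angles to the slot.
- peg_b (a point): Centre of the top end (z 84 mm) of the other, equal peg: 26 mm from the axis along -y of point disc_top.
- bar: Loose steel bar lying in the guide, 16 wide, 20 high, about 0.4 kg. x points to the nose, z up. Origin: underside, below the middle of the crosspiece. Bar x -8 to 208 mm, the last 12 mm tapered to 8 wide. It starts short of the disc, origin at stand x -193 to -173; home, against the stops, it is at -43. It slides with a few newtons.
- crosspiece (a point): Middle of the dark wooden crosspiece standing on the bar's tail, 35 mm above the bar's origin (z 65 mm). The crosspiece is 16 mm along the bar, 44 mm across and reaches from z 46 to 85 mm above the bench. Push the bar at the middle of its back face (the face away from the nose). Axes as the bar's.
- flute: Finished bamboo flute, 540 mm long, about 37 mm thick, lying on the bench beyond the stand as seen from the robot. Origin: underside, mid length; y axis along it. To be left alone.
- insert: Black buffalo-horn mouthpiece insert, a small cone 28 mm across the foot and 26 mm high, standing on the bench between robot and stand. Origin: centre of its underside. To be left alone.
- ring: Copper joint ring, 42 mm outside, 34 mm inside, 14 mm high, lying flat on the bench beside the stand's keeper end. Origin: centre of its underside. To be left alone.
Mind the look-alikes: they are no part of the job. Of the things shaped like the bar, the steel one is meant.

How it is judged:
By the outcome, as a careful person would: the job done as asked, in the order asked, and still so for the second after the job is handed in, with the robot touching nothing.
It also fails if it takes over 48 s, if anything falls off the work surface, if the arm or the gripper's body presses on something with over 40 N, if the wrist force passes 120 N, or if a joint passes its speed limit or range.

## Working session

There is one attempt and no reset: what is moved stays moved. The work goes in short steps, Python scripts to look and compute and a shell command to move; the robot and the scene stay as the last step left them, time stands still between calls to the robot, and variables do not carry over. Pictures are saved under pics/ and viewed, and the job is handed in when it is done.

```bash
ls; mkdir -p pics; python3 - <<'E'
from bench import *
import cv2
s=sense();print({k:s[k] for k in s})
for n in("scene","top"):
    cv2.imwrite(f"pics/{n}0.png",snapshot(n)[:,:,::-1])
    c=calibration(n);print(n,c)
print(calibration("wrist"))
E
```

```text
pics
{'time': 0.0, 'joint_pos': array([ 5.88199077e+01,  7.51363306e+00,  8.53306699e+01,  1.74657756e-03,
        8.72592282e+01, -4.89489144e+00]), 'qd': array([ 0.09249379, -0.0049984 , -0.04043033,  0.03860223, -0.09532393,
        0.02810285]), 'joint_efforts': array([-1.68563707e-03, -5.69366241e+01, -5.00563467e+01, -5.18010565e-04,
        1.43600022e-02,  7.51591301e-05]), 'tool_pos': array([265.40935794, 537.5015247 , 230.24645708]), 'tcp_rot': array([-1.79989428e+02,  1.03004714e-01,  6.37147236e+01]), 'ft_force': array([ 0.17352579, -0.64038211,  0.17868754]), 'wrist_torque': array([ 0.03518612,  0.05015194, -0.02200997]), 'finger_gap': 85.46696830994921}
scene {'mtx': array([[462.56768257,   0.        , 318.6354302 ],
       [  0.        , 462.56768257, 195.27337201],
       [  0.        ,   0.        ,   1.        ]]), 'world_to_cam': array([[ 8.88841577e-01,  4.57985658e-01, -1.44840738e-02,
        -5.03728540e+02],
       [ 2.92356456e-01, -5.91167446e-01, -7.51697249e-01,
        -1.20239735e+02],
       [-3.52829072e-01,  6.63905255e-01, -6.59349268e-01,
         1
[... 444 characters left out ...]
27051e+02],
       [ 1.75638938e-01, -1.82993509e-02, -9.84284561e-01,
         1.44541847e+03],
       [ 0.00000000e+00,  0.00000000e+00,  0.00000000e+00,
         1.00000000e+00]])}
{'mtx': array([[317.68981583,   0.        , 323.05253276],
       [  0.        , 317.68981583, 200.10779056],
       [  0.        ,   0.        ,   1.        ]]), 'hand_eye': array([[ 9.99999584e-01, -6.34692252e-04,  6.54782461e-04,
        -5.98287643e-01],
       [ 4.10119650e-04,  9.54341974e-01,  2.98715967e-01,
        -7.66570454e+01],
       [-8.14479096e-04, -2.98715575e-01,  9.54341837e-01,
        -1.41919754e+02],
       [ 0.00000000e+00,  0.00000000e+00,  0.00000000e+00,
         1.00000000e+00]])}
```

View pics/scene0.png

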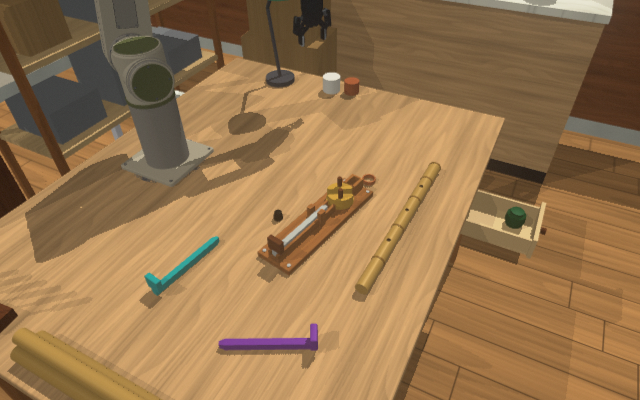

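View pics/top0.png

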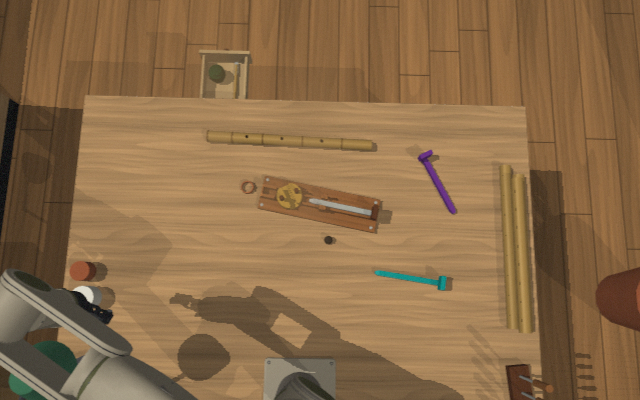

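The steel bar lies in the stand at top (340,207), with its crosspiece at (375,212). The look-alikes are the teal bar at (410,280) and the purple bar at (438,182). The brass disc is at (290,196), the ring at (249,187), the insert at (328,240) and the flute at (290,141). I choose the steel bar in the guide and check it in close crops.

```bash
python3 - <<'E'
import cv2
a=cv2.imread("pics/top0.png")[165:245,235:395]
cv2.imwrite("pics/topc.png",cv2.resize(a,None,fx=5,fy=5,interpolation=cv2.INTER_CUBIC))
a=cv2.imread("pics/scene0.png")[165:280,250:390]
cv2.imwrite("pics/scenec.png",cv2.resize(a,None,fx=5,fy=5,interpolation=cv2.INTER_CUBIC))
E
```

```text
(no output)
```

View pics/topc.png

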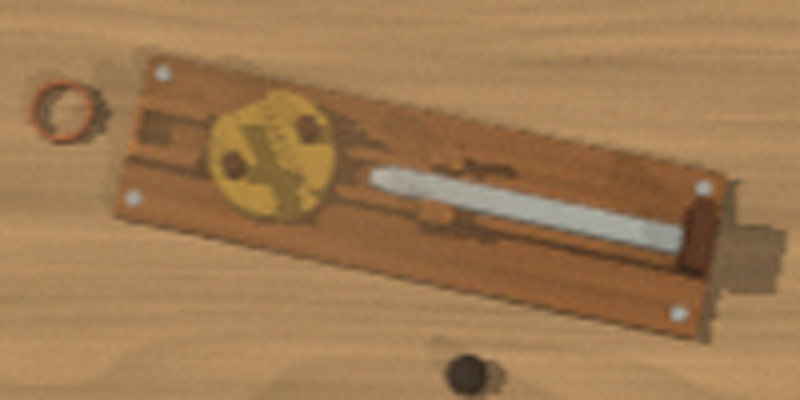

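View pics/scenec.png

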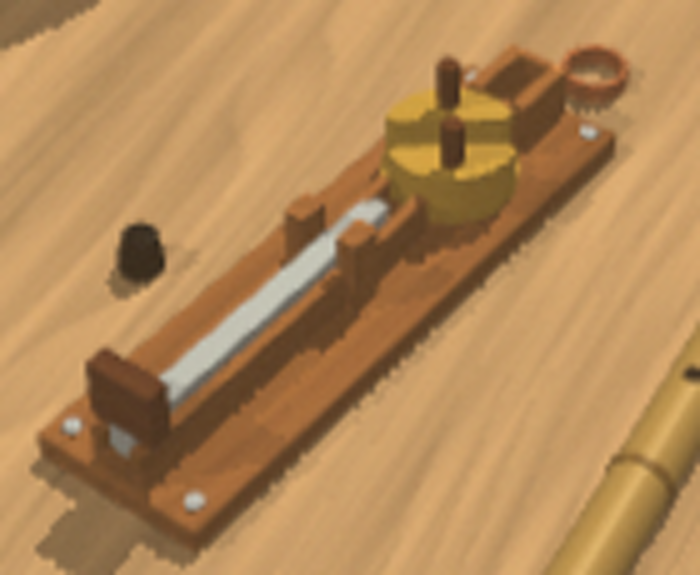

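```bash
cat > h.py <<'E'
from bench import *
import numpy as np
def proj(n,P):
    c=calibration(n);p=c["world_to_cam"]@np.r_[P,1];q=c["mtx"]@p[:3];return q[:2]/q[2]
def S(st,p):  # stand->world
    x,y,t=st[:3];c,s=np.cos(t),np.sin(t);return np.array([x+c*p[0]-s*p[1],y+s*p[0]+c*p[1],p[2]])
E
python3 - <<'E'
from h import *
from scipy.optimize import least_squares
T=lambda u,v:np.array([235+u/5,165+v/5])-.4
C=lambda u,v:np.array([250+u/5,165+v/5])-.4
cor=[("top",(180,55,18),T(118,215)),("top",(180,-55,18),T(152,58)),("top",(-205,-55,18),T(730,178)),("top",(-205,55,18),T(706,340)),
("scene",(-205,55,18),C(42,437)),("scene",(-205,-55,18),C(195,548)),("scene",(180,-55,18),C(613,140))]
pt=[T(231,158),T(307,119)];ps=[C(448,61),C(452,120)]
def res(p,out=False):
    r=[]
    for n,P,m in cor: r.append(proj(n,S(p,P))-m)
    d=p[3]
    A=[85-26*np.sin(d),26*np.cos(d),84];B=[85+26*np.sin(d),-26*np.cos(d),84]
    r+= [proj("top",S(p,A))-pt[0],proj("top",S(p,B))-pt[1],proj("scene",S(p,A))-ps[0],proj("scene",S(p,B))-ps[1]]
    X=(p[4],0,85); r+=[proj("top",S(p,X))-T(699,236),proj("scene",S(p,X))-C(127,376)]
    return np.array(r).ravel()
best=None
for d in(-.6,.6):
  s=least_squares(res,[450,-20,1.4,d,-183],x_scale=[10,10,.1,.1,10],loss="soft_l1")
  if best is None or s.cost<best.cost:best=s
s=best
print(s.cost,s.x,np.degrees(s.x[2:4]));print(res(s.x).reshape(-1,2).round(1))
p=s.x;np.save("st.npy",p)
for n,P in dict(axis=(85,0,54),A=(85-26*np.sin(p[3]),26*np.cos(p[3]),84),B=(85+26*np.sin(p[3]),-26*np.cos(p[3]),84),cross=(p[4],0,65)).items():print(n,S(p,P).round(1))
E
```

```text
10.203883654137856 [ 593.44212154  -38.84816354    1.38583906   -0.88709617 -185.25669573] [ 79.40272935 -50.82686641]
[[-1.3 -0.5]
 [-0.5 -1.7]
 [-0.1 -1.7]
 [-1.5 -1.1]
 [-2.4  0.7]
 [-0.8 -1.4]
 [ 0.1 -0.8]
 [ 0.2  0.2]
 [-0.   0.4]
 [-0.9  1.4]
 [-0.6  1.4]
 [-0.2 -1.5]
 [-0.5  0. ]]
axis [609.1  44.7  54. ]
A [596.6  67.5  84. ]
B [621.5  21.9  84. ]
cross [ 559.4 -220.9   65. ]
```

```bash
cat >> h.py <<'E'
def plan(tgt,yaw,n):
    s=sense();p=np.array(s["tool_pos"],float);y=np.radians(s["tcp_rot"][2])
    dy=(np.radians(yaw)-y+np.pi)%(2*np.pi)-np.pi;d=(np.array(tgt)-p)/n
    print("pose",p.round(1),np.degrees(y).round(1),"t",round(s["time"],2),"F",np.round(s["ft_force"],1),"gap",round(s["finger_gap"],1))
    for i in range(n):
        a=y+dy*i/n;c,q=np.cos(a),np.sin(a)
        print(np.round([(c*d[0]+q*d[1])/20,(q*d[0]-c*d[1])/20,-d[2]/20,-dy/n/.08],2).tolist())
E
python3 -c "
from h import *
plan([596,8,200],28.6,35)"
```

```text
pose [265.4 537.5 230.3] 63.7 t 0.1 F [-0.5  0.2 -0.4] gap 85.7
[-0.47, 0.76, 0.04, 0.22]
[-0.46, 0.77, 0.04, 0.22]
[-0.44, 0.77, 0.04, 0.22]
[-0.43, 0.78, 0.04, 0.22]
[-0.41, 0.79, 0.04, 0.22]
[-0.4, 0.8, 0.04, 0.22]
[-0.39, 0.8, 0.04, 0.22]
[-0.37, 0.81, 0.04, 0.22]
[-0.36, 0.82, 0.04, 0.22]
[-0.34, 0.82, 0.04, 0.22]
[-0.33, 0.83, 0.04, 0.22]
[-0.32, 0.83, 0.04, 0.22]
[-0.3, 0.84, 0.04, 0.22]
[-0.29, 0.84, 0.04, 0.22]
[-0.27, 0.85, 0.04, 0.22]
[-0.26, 0.85, 0.04, 0.22]
[-0.24, 0.86, 0.04, 0.22]
[-0.23, 0.86, 0.04, 0.22]
[-0.21, 0.87, 0.04, 0.22]
[-0.2, 0.87, 0.04, 0.22]
[-0.18, 0.87, 0.04, 0.22]
[-0.17, 0.88, 0.04, 0.22]
[-0.15, 0.88, 0.04, 0.22]
[-0.13, 0.88, 0.04, 0.22]
[-0.12, 0.88, 0.04, 0.22]
[-0.1, 0.89, 0.04, 0.22]
[-0.09, 0.89, 0.04, 0.22]
[-0.07, 0.89, 0.04, 0.22]
[-0.06, 0.89, 0.04, 0.22]
[-0.04, 0.89, 0.04, 0.22]
[-0.03, 0.89, 0.04, 0.22]
[-0.01, 0.89, 0.04, 0.22]
[0.01, 0.89, 0.04, 0.22]
[0.02, 0.89, 0.04, 0.22]
[0.04, 0.89, 0.04, 0.22]
```

```bash
python3 -m pendant '[[[-0.5,0.8,0,0.25],[-0.5,0.8,0,0.25],[-0.45,0.8,0,0.25],[-0.45,0.8,0,0.25],[-0.4,0.8,0,0.25],[-0.4,0.8,0,0.25],[-0.4,0.8,0,0.25],[-0.35,0.8,0,0.25],[-0.35,0.8,0,0.25],[-0.35,0.8,0,0.25]]]' -1 40
python3 -m pendant '[[[-0.3,0.85,0,0.25],[-0.3,0.85,0,0.25],[-0.3,0.85,0,0.25],[-0.25,0.85,0,0.25],[-0.25,0.85,0,0.25],[-0.25,0.85,0,0.25],[-0.2,0.85,0,0.25],[-0.2,0.85,0,0.25],[-0.2,0.85,0,0.25],[-0.2,0.85,0,0.25]]]'
python3 -c "
from h import *
plan([596,8,200],28.6,10)"
```

```text
time: 0.93
tool_pos: [357.7, 376.6, 224.2]
tcp_rot: [-179.9, 0.7, 52.1]
ft_force: [-0.4, -0.2, 0.1]
finger_gap: -0.1
time: 1.77
tool_pos: [448.9, 214.5, 220.0]
tcp_rot: [-180.0, 1.2, 40.1]
ft_force: [-0.2, 0.5, -0.1]
finger_gap: -0.0
pose [448.9 214.5 220. ] 40.1 t 1.77 F [-0.2  0.5 -0.1] gap -0.0
[-0.1, 1.26, 0.1, 0.25]
[-0.08, 1.27, 0.1, 0.25]
[-0.05, 1.27, 0.1, 0.25]
[-0.03, 1.27, 0.1, 0.25]
[-0.0, 1.27, 0.1, 0.25]
[0.03, 1.27, 0.1, 0.25]
[0.05, 1.27, 0.1, 0.25]
[0.08, 1.27, 0.1, 0.25]
[0.1, 1.26, 0.1, 0.25]
[0.13, 1.26, 0.1, 0.25]
```

```bash
python3 -m pendant '[[[-0.1,0.95,0,0.25],[-0.1,0.95,0,0.25],[-0.05,0.95,0,0.25],[-0.05,0.95,0,0.25],[0,0.95,0,0.25],[0,0.95,0,0.25],[0.05,0.95,0,0.25],[0.05,0.95,0,0.25],[0.1,0.95,0,0.25],[0.1,0.95,0,0.25]]]'
python3 -m pendant '[[[0,0.7,0,0],[0,0.7,0,0],[0,0.7,0,0],[0,0.7,0,0],[0,0.4,0,0],[0,0,0,0],[0,0,0,0],[0,0,0,0],[0,0,0,0],[0,0,0,0]]]'
python3 - <<'E'
from h import *
import cv2,pickle
s=sense();im=snapshot("wrist");pickle.dump((dict(s),im),open("w1.pkl","wb"))
cv2.imwrite("pics/w1.png",im[:,:,::-1])
plan([596,8,200],28.6,1)
E
```

```text
time: 2.6
tool_pos: [558.1, 48.6, 215.0]
tcp_rot: [180.0, 1.6, 28.0]
ft_force: [0.5, -0.1, -0.1]
finger_gap: 0.1
time: 3.43
tool_pos: [589.8, -14.1, 212.8]
tcp_rot: [-179.9, 1.8, 28.0]
ft_force: [-0.4, 1.0, 0.7]
finger_gap: 0.2
pose [589.8 -14.  212.8] 28.0 t 3.48 F [ 0.3  0.5 -0.4] gap 0.5
[0.79, -0.83, 0.64, -0.13]
```

View pics/w1.png

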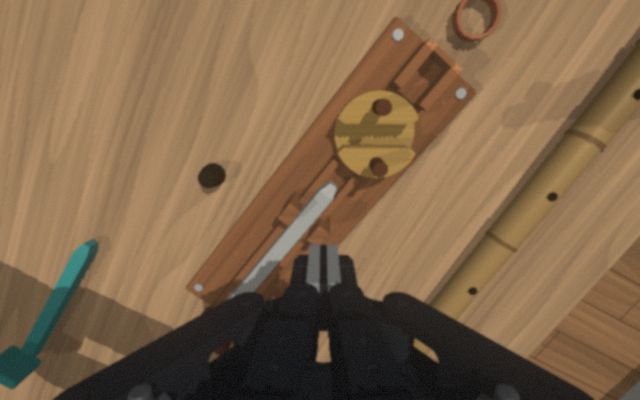

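The wrist view shows the disc centre at about (375,135), peg tops near (382,106) and (378,167), the bar nose at (330,188), and the shut fingertips at (323,260). I'll zoom in and refine the pose.

```bash
python3 - <<'E'
import cv2
a=cv2.imread("pics/w1.png")[5:205,280:480]
cv2.imwrite("pics/w1c.png",cv2.resize(a,(600,600),interpolation=cv2.INTER_CUBIC)[:600])
E
```

```text
(no output)
```

View pics/w1c.png

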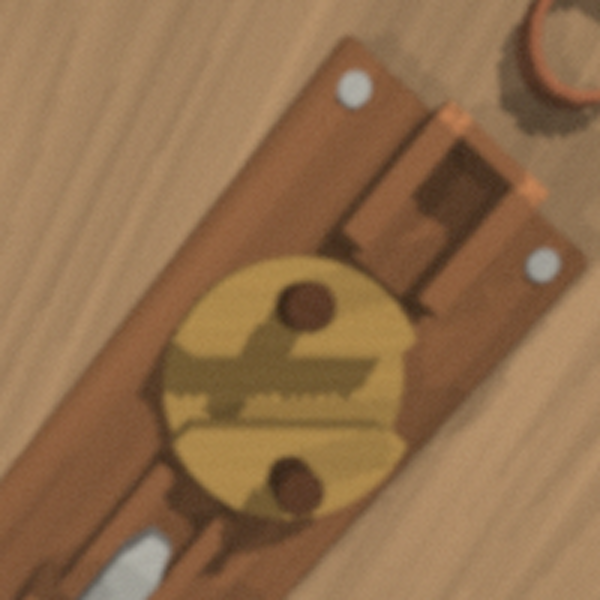

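```bash
cat >> h.py <<'E'
from scipy.spatial.transform import Rotation as Ro
def wproj(s,P):
    c=calibration("wrist");T=np.eye(4);T[:3,:3]=Ro.from_euler("xyz",s["tcp_rot"],degrees=True).as_matrix();T[:3,3]=s["tool_pos"]
    p=np.linalg.inv(T@c["hand_eye"])@np.r_[P,1];q=c["mtx"]@p[:3];return q[:2]/q[2]
def pegs(p):
    d=p[3];return [85-26*np.sin(d),26*np.cos(d),84],[85+26*np.sin(d),-26*np.cos(d),84]
E
python3 - <<'E'
from h import *
import pickle
from scipy.optimize import least_squares
s,im=pickle.load(open("w1.pkl","rb"))
W=lambda u,v:np.array([280+u/3,5+v/3])-.3
p0=np.load("st.npy")
def pts(p):
    A,B=pegs(p);return [(180,55,18),(180,-55,18),A,B,(85,0,54),(-205,55,18)]
m=[W(350,36),W(587,262),W(313,306),W(302,492),W(288,388),np.array([188,290])]
f=lambda p:np.array([wproj(s,S(p,P))-q for P,q in zip(pts(p),m)]).ravel()
print(f(p0).reshape(-1,2).round(1))
r=least_squares(f,p0[:4],x_scale=[10,10,.1,.1],loss="soft_l1")
print(r.x,np.degrees(r.x[2:]),f(r.x).reshape(-1,2).round(1));np.save("st2.npy",np.r_[r.x,p0[4]])
A,B=pegs(r.x);print(S(r.x,A),S(r.x,B),S(r.x,(85,0,54)))
E
```

```text
[[-1.3  0.4]
 [ 2.4  2.2]
 [-1.1  3.9]
 [-0.2  4.4]
 [ 1.2  4.7]
 [-4.   1.9]]
[592.41224152 -36.19213468   1.38718877  -0.90330885] [ 79.48006197 -51.75578476] [[-0.9 -3.1]
 [ 3.  -1. ]
 [-0.2  0.2]
 [-0.2  1.1]
 [ 1.6  1.6]
 [-3.9  0.1]]
[595.83569744  70.39424832  84.        ] [620.02698979  24.36402592  84.        ] [607.93134362  47.37913712  54.        ]
```

```bash
python3 -c "
from h import *
plan([596,9,105],28,10)"
python3 -m pendant '[[[0.1,-0.1,0.5,0],[0.1,-0.1,0.55,0],[0.1,-0.1,0.55,0],[0.1,-0.1,0.55,0],[0.1,-0.1,0.55,0],[0.1,-0.1,0.55,0],[0.1,-0.1,0.55,0],[0.1,-0.1,0.55,0],[0,-0.05,0.5,0],[0,0,0,0]]]'
python3 -c "
from h import *
plan([596,10,64],28,10)"
```

```text
pose [589.8 -14.  212.8] 28.0 t 3.48 F [ 0.3  0.5 -0.4] gap 0.5
[0.08, -0.09, 0.54, -0.0]
[0.08, -0.09, 0.54, -0.0]
[0.08, -0.09, 0.54, -0.0]
[0.08, -0.09, 0.54, -0.0]
[0.08, -0.09, 0.54, -0.0]
[0.08, -0.09, 0.54, -0.0]
[0.08, -0.09, 0.54, -0.0]
[0.08, -0.09, 0.54, -0.0]
[0.08, -0.09, 0.54, -0.0]
[0.08, -0.09, 0.54, -0.0]
time: 4.32
tool_pos: [591.0, 11.8, 102.1]
tcp_rot: [-179.7, 2.0, 28.1]
ft_force: [-0.7, -0.1, -1.4]
finger_gap: -0.1
pose [591.   11.8 102.1] 28.1 t 4.32 F [-0.7 -0.1 -1.4] gap -0.1
[0.02, 0.02, 0.19, 0.0]
[0.02, 0.02, 0.19, 0.0]
[0.02, 0.02, 0.19, 0.0]
[0.02, 0.02, 0.19, 0.0]
[0.02, 0.02, 0.19, 0.0]
[0.02, 0.02, 0.19, 0.0]
[0.02, 0.02, 0.19, 0.0]
[0.02, 0.02, 0.19, 0.0]
[0.02, 0.02, 0.19, 0.0]
[0.02, 0.02, 0.19, 0.0]
```

```bash
python3 -m pendant '[[[0,0.05,0.25,0],[0,0.05,0.25,0],[0,0,0.25,0],[0,0,0.25,0],[0,0,0.25,0],[0,0,0.25,0],[0,0,0.25,0],[0,0,0.15,0],[0,0,0,0],[0,0,0,0]]]'
python3 - <<'E'
from h import *
import cv2
s=sense();im=snapshot("wrist");cv2.imwrite("pics/w2.png",im[:,:,::-1])
plan([596,10,64],28,10)
E
```

```text
time: 5.15
tool_pos: [592.0, 8.4, 61.4]
tcp_rot: [-179.8, 1.9, 28.1]
ft_force: [-0.1, -0.6, 0.0]
finger_gap: -0.1
pose [592.    8.4  61.4] 28.1 t 5.2 F [-0.1 -0.  -0.6] gap 0.4
[0.02, 0.0, -0.01, 0.0]
[0.02, 0.0, -0.01, 0.0]
[0.02, 0.0, -0.01, 0.0]
[0.02, 0.0, -0.01, 0.0]
[0.02, 0.0, -0.01, 0.0]
[0.02, 0.0, -0.01, 0.0]
[0.02, 0.0, -0.01, 0.0]
[0.02, 0.0, -0.01, 0.0]
[0.02, 0.0, -0.01, 0.0]
[0.02, 0.0, -0.01, 0.0]
```

View pics/w2.png

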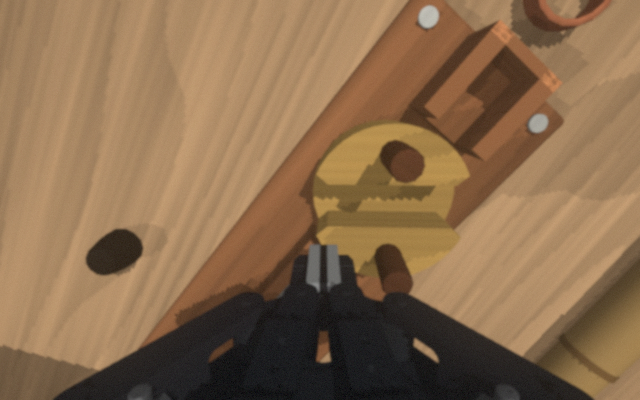

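```bash
python3 -m pendant '[[[0.15,0,0,0],[0.15,0,0,0],[0.15,0,0,0],[0.15,0,0,0],[0.15,0,0,0],[0.1,0,0,0],[0.1,0.06,0,-1],[0.1,0.06,0,-1],[0.1,0.06,0,-1],[0.1,0.06,0,-1]]]'
python3 - <<'E'
from h import *
import cv2
s=sense();im=snapshot("wrist");cv2.imwrite("pics/w3.png",im[:,:,::-1])
plan([596,10,64],28,1)
E
```

```text
time: 6.03
tool_pos: [617.1, 16.4, 61.9]
tcp_rot: [-179.2, 2.0, 47.0]
ft_force: [-4.2, -2.0, 2.7]
finger_gap: -0.4
pose [617.5  16.5  62. ] 47.4 t 6.08 F [-4.2 -0.5  1.3] gap 0.1
[-0.97, -0.57, -0.1, 4.22]
```

View pics/w3.png

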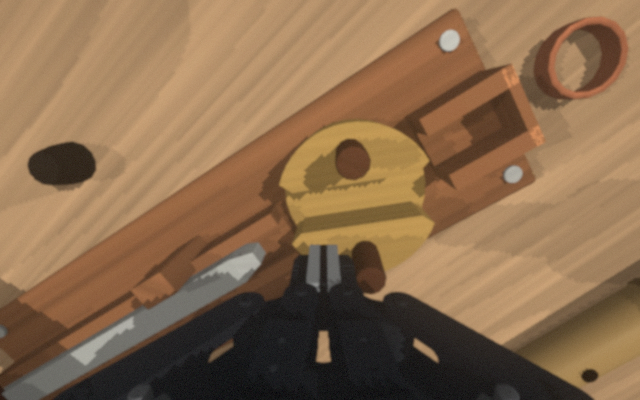

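```bash
python3 -m pendant '[[[0.1,0.06,0,-0.9],[0.1,0.06,0,-0.9],[0.1,0.06,0,-0.9],[0.1,0.06,0,-0.9],[0.05,0.03,0,-0.5],[0,0,0,0],[0,0,0,0],[0,0,0,0],[0,0,0,0],[0,0,0,0]]]'
python3 - <<'E'
from h import *
import cv2,pickle
s=sense();im=snapshot("wrist");cv2.imwrite("pics/w4.png",im[:,:,::-1]);pickle.dump((dict(s),im),open("w4.pkl","wb"))
im=snapshot("top");cv2.imwrite("pics/t4.png",cv2.resize(im[165:245,235:395,::-1],None,fx=5,fy=5,interpolation=cv2.INTER_CUBIC))
plan([596,10,64],28,1)
E
```

```text
time: 6.92
tool_pos: [626.5, 20.6, 61.7]
tcp_rot: [-178.4, 1.8, 66.0]
ft_force: [-1.6, -1.0, 1.3]
finger_gap: 0.1
pose [626.5  20.6  61.7] 66.0 t 7.02 F [-2.4 -1.7  0.3] gap -0.0
[-1.1, -1.18, -0.11, 8.29]
```

View pics/w4.png

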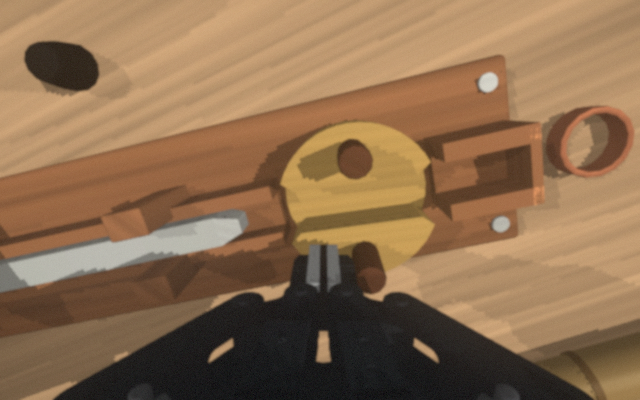

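View pics/t4.png

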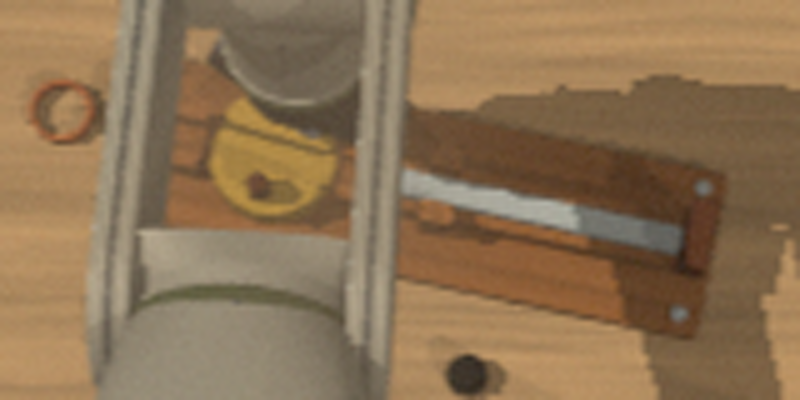

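```bash
cat >> h.py <<'E'
import cv2
def rect(s,im,st,z,x0,x1,y0,y1,k):
    # image u = (x-x0)*k, v=(y1-y)*k, stand frame at height z
    C=[(x0,y1),(x1,y1),(x1,y0),(x0,y0)]
    src=np.float32([wproj(s,S(st,(a,b,z))) for a,b in C]);w,h=int((x1-x0)*k),int((y1-y0)*k)
    return cv2.warpPerspective(im[:,:,::-1],cv2.getPerspectiveTransform(src,np.float32([(0,0),(w,0),(w,h),(0,h)])),(w,h),flags=cv2.INTER_CUBIC)
E
python3 - <<'E'
from h import *
import pickle
s,im=pickle.load(open("w4.pkl","rb"));st=np.array([593,-37.5,np.radians(79.45)])
r=rect(s,im,st,54,-20,180,-60,60,4);
for v in range(0,480,40): cv2.line(r,(0,v),(800,v),(255,255,255) if v!=240 else (0,0,255),1)
cv2.imwrite("pics/r4.png",r)
E
```

```text
(no output)
```

View pics/r4.png

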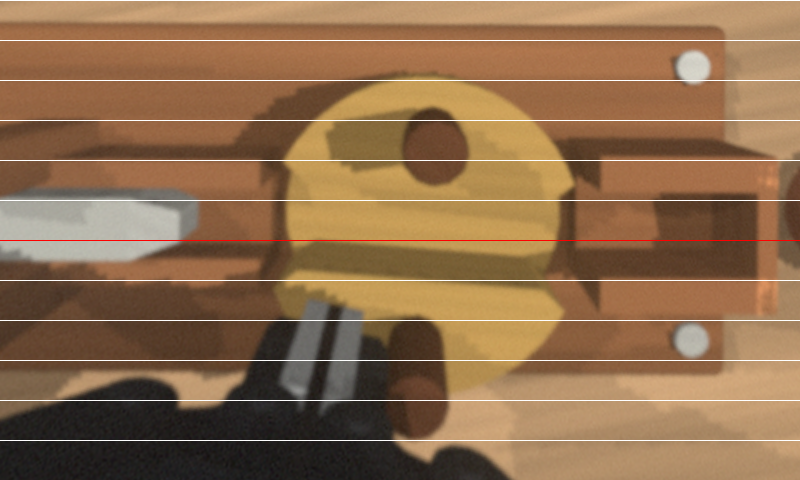

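```bash
python3 -m pendant '[[[0.06,0.04,0,-0.6],[0.06,0.04,0,-0.6],[0,0,0,0],[0,0,0,0],[0,0,0,0],[0,0,0,0],[0,0,0,0],[0,0,0,0],[0,0,0,0],[0,0,0,0]]]'
python3 - <<'E'
from h import *
s=sense();im=snapshot("wrist");st=np.array([593,-37.5,np.radians(79.45)])
r=rect(s,im,st,54,-20,180,-60,60,4);
for v in range(0,480,40): cv2.line(r,(0,v),(800,v),(255,255,255) if v!=240 else (0,0,255),1)
cv2.imwrite("pics/r5.png",r)
plan([596,10,64],28,1)
E
```

```text
time: 7.85
tool_pos: [628.7, 21.8, 61.6]
tcp_rot: [-178.3, 1.6, 71.2]
ft_force: [-2.0, -0.6, 1.1]
finger_gap: -0.0
pose [628.7  21.8  61.7] 71.3 t 7.9 F [-1.8 -1.9  0.4] gap -0.2
[-1.09, -1.36, -0.12, 9.44]
```

View pics/r5.png

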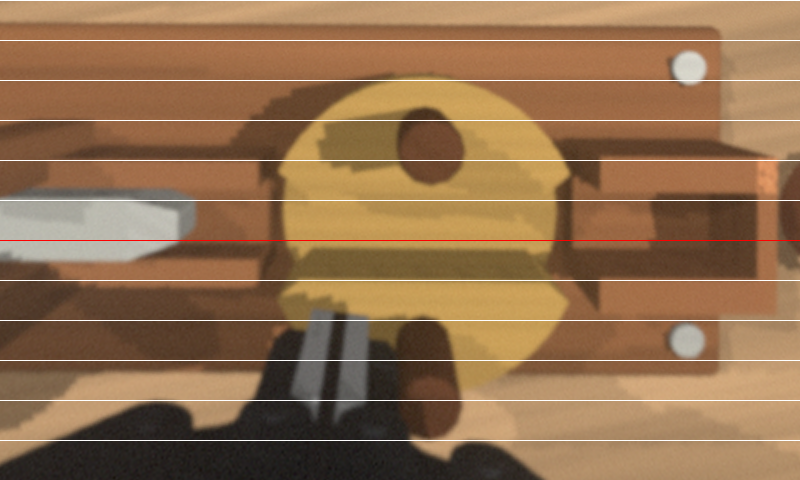

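```bash
python3 -m pendant '[[[-0.3,0,0,0],[-0.3,0,0,0],[-0.2,0,0,0],[0,0,-0.6,0],[0,0,-0.9,0],[0,0,-0.9,0],[0,0,-0.9,0],[0,0,-0.9,0],[0,0,0,0],[0,0,0,0]]]'
python3 - <<'E'
from h import *
s=sense();im=snapshot("wrist");st=np.array([593,-37.5,np.radians(79.45)])
r=rect(s,im,st,54,-20,180,-60,60,4);
for v in range(0,480,40): cv2.line(r,(0,v),(800,v),(255,255,255) if v!=240 else (0,0,255),1)
cv2.imwrite("pics/r6.png",r)
plan([551,-263,140],79.45,18)
E
```

```text
time: 8.73
tool_pos: [626.5, 6.2, 153.5]
tcp_rot: [-178.4, 1.5, 71.1]
ft_force: [0.1, -0.5, -1.0]
finger_gap: 0.3
pose [627.    6.1 154. ] 71.1 t 8.78 F [ 1.2 -0.7  1.6] gap 0.0
[-0.78, 0.04, 0.04, -0.1]
[-0.78, 0.04, 0.04, -0.1]
[-0.78, 0.03, 0.04, -0.1]
[-0.78, 0.02, 0.04, -0.1]
[-0.78, 0.02, 0.04, -0.1]
[-0.78, 0.01, 0.04, -0.1]
[-0.78, 0.0, 0.04, -0.1]
[-0.78, -0.0, 0.04, -0.1]
[-0.78, -0.01, 0.04, -0.1]
[-0.78, -0.01, 0.04, -0.1]
[-0.78, -0.02, 0.04, -0.1]
[-0.78, -0.03, 0.04, -0.1]
[-0.78, -0.03, 0.04, -0.1]
[-0.78, -0.04, 0.04, -0.1]
[-0.78, -0.05, 0.04, -0.1]
[-0.77, -0.05, 0.04, -0.1]
[-0.77, -0.06, 0.04, -0.1]
[-0.77, -0.06, 0.04, -0.1]
```

View pics/r6.png

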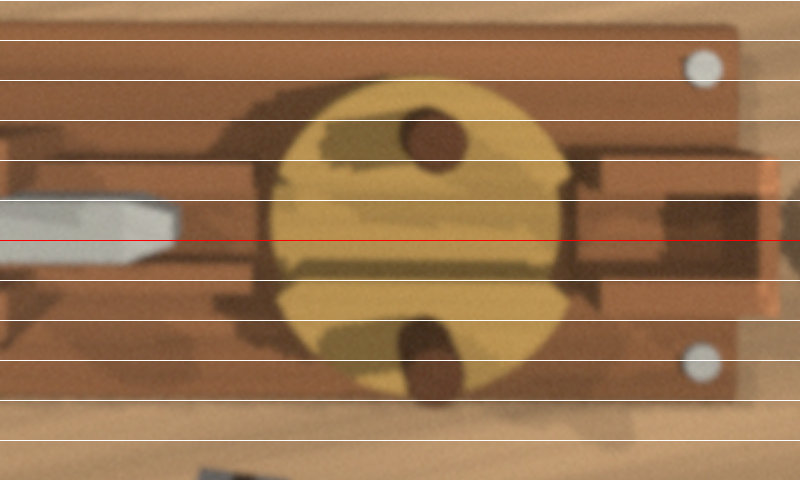

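The slot is horizontal in the stand frame, so it is in line with the bar. Next I move behind the crosspiece.

```bash
python3 -m pendant '[[[-0.8,0.05,0,-0.1],[-0.8,0.05,0,-0.1],[-0.8,0.05,0,-0.1],[-0.8,0,0,-0.1],[-0.8,0,0,-0.1],[-0.8,0,0,-0.1],[-0.8,0,0,-0.1],[-0.8,0,0,-0.1],[-0.8,0,0,-0.1],[-0.8,0,0,-0.1]]]'
python3 -m pendant '[[[-0.8,0,0,-0.1],[-0.8,0,0,-0.1],[-0.8,0,0,-0.1],[-0.8,-0.05,0,-0.1],[-0.8,-0.05,0,-0.1],[-0.4,-0.05,0,-0.1],[0,0,0,-0.1],[0,0,0,0],[0,0,0,0],[0,0,0,0]]]'
python3 - <<'E'
from h import *
s=sense();im=snapshot("wrist");cv2.imwrite("pics/w7.png",im[:,:,::-1])
im=snapshot("top");cv2.imwrite("pics/t7.png",cv2.resize(im[165:265,235:395,::-1],None,fx=5,fy=5,interpolation=cv2.INTER_CUBIC))
plan([551,-263,140],79.45,10)
E
```

```text
time: 9.62
tool_pos: [576.9, -149.4, 146.4]
tcp_rot: [-177.5, 1.2, 76.2]
ft_force: [0.3, -0.3, 0.3]
finger_gap: -0.0
time: 10.45
tool_pos: [546.8, -237.9, 137.4]
tcp_rot: [-176.5, 0.8, 79.4]
ft_force: [0.4, 0.3, 0.1]
finger_gap: 0.1
pose [ 546.9 -237.8  137.5] 79.5 t 10.55 F [ 0.8 -0.2  0.1] gap -0.2
[-0.12, 0.04, -0.01, 0.0]
[-0.12, 0.04, -0.01, 0.0]
[-0.12, 0.04, -0.01, 0.0]
[-0.12, 0.04, -0.01, 0.0]
[-0.12, 0.04, -0.01, 0.0]
[-0.12, 0.04, -0.01, 0.0]
[-0.12, 0.04, -0.01, 0.0]
[-0.12, 0.04, -0.01, 0.0]
[-0.12, 0.04, -0.01, 0.0]
[-0.12, 0.04, -0.01, 0.0]
```

View pics/w7.png

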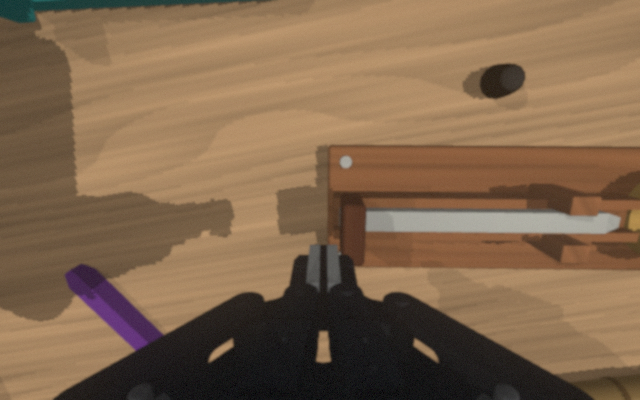

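View pics/t7.png

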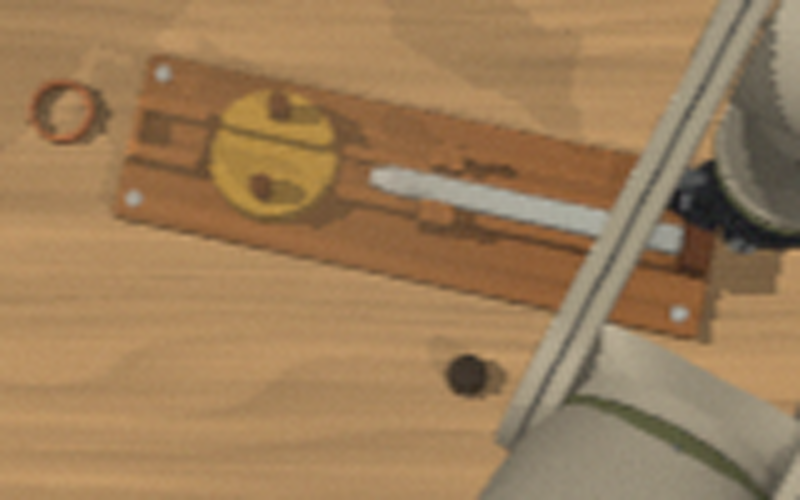

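```bash
python3 - <<'E'
from h import *
s=sense();st=np.array([593,-37.5,np.radians(79.45)])
for X in(-185,):
  for P in [(X-8,22,85),(X-8,-22,85),(X+8,22,85),(X+8,-22,85),(X-8,0,50),(-205,55,18),(X+208,0,50)]: print(P,wproj(s,S(st,P)).round(0))
print(S(st,(-185-8-30,0,64)))
c,q=np.cos(-st[2]),np.sin(-st[2]);d=np.array(s["tool_pos"][:2])-st[:2];print("tool in stand",c*d[0]-q*d[1],q*d[0]+c*d[1])
a=cv2.imread("pics/w7.png")[130:290,290:450];cv2.imwrite("pics/w7c.png",cv2.resize(a,(600,600),interpolation=cv2.INTER_CUBIC))
E
```

```text
(-193, 22, 85) [344. 208.]
(-193, -22, 85) [343. 270.]
(-177, 22, 85) [369. 208.]
(-177, -22, 85) [366. 271.]
(-193, 0, 50) [341. 224.]
(-205, 55, 18) [326. 148.]
(23, 0, 50) [624. 225.]
[ 552.17014777 -256.7302971    64.        ]
tool in stand -205.37574868604415 8.602724605426552
```

View pics/w7c.png

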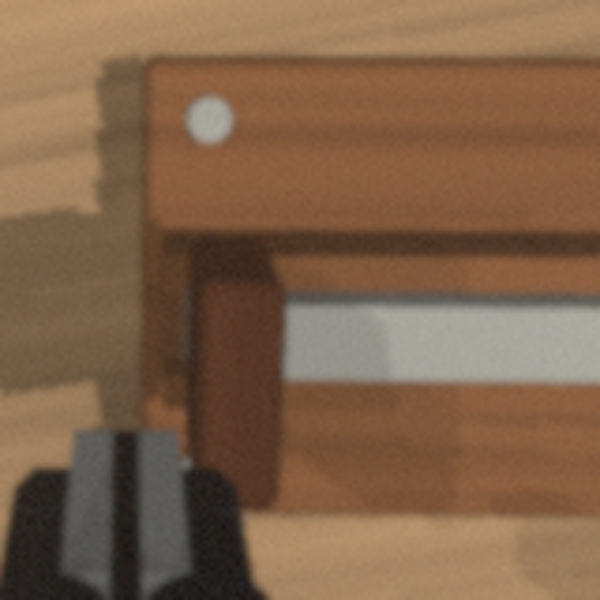

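```bash
python3 -m pendant '[[[-0.4,0.15,0,0],[-0.4,0.15,0,0],[-0.35,0.05,0,0],[0,0,0.6,0],[0,0,0.6,0],[0,0,0.6,0],[0,0,0.6,0],[0,0,0.6,0],[0,0,0.6,0],[0,0,0,0]]]'
python3 - <<'E'
from h import *
s=sense();im=snapshot("wrist");cv2.imwrite("pics/w8.png",im[:,:,::-1])
st=np.array([593,-37.5,np.radians(79.45)])
c,q=np.cos(-st[2]),np.sin(-st[2]);d=np.array(s["tool_pos"][:2])-st[:2];print("tool in stand",c*d[0]-q*d[1],q*d[0]+c*d[1])
plan(S(st,(-205,2,66)),79.45,10)
E
```

```text
time: 11.38
tool_pos: [544.6, -262.8, 56.4]
tcp_rot: [-176.5, 0.8, 79.6]
ft_force: [-0.5, 0.1, -0.4]
finger_gap: -0.2
tool in stand -230.4037257101058 6.342705408593538
pose [ 544.9 -263.    57.4] 79.6 t 11.43 F [ 0.2  0.2 -0.3] gap -0.0
[0.13, 0.02, -0.04, 0.0]
[0.13, 0.02, -0.04, 0.0]
[0.13, 0.02, -0.04, 0.0]
[0.13, 0.02, -0.04, 0.0]
[0.13, 0.02, -0.04, 0.0]
[0.13, 0.02, -0.04, 0.0]
[0.13, 0.02, -0.04, 0.0]
[0.13, 0.02, -0.04, 0.0]
[0.13, 0.02, -0.04, 0.0]
[0.13, 0.02, -0.04, 0.0]
```

View pics/w8.png

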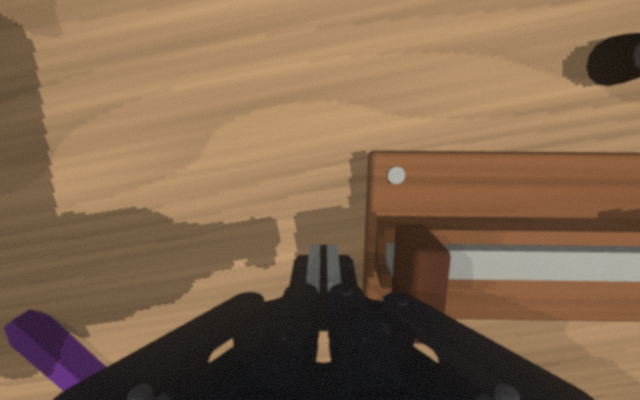

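```bash
python3 -m pendant '[[[0.1,0.1,-0.15,0],[0.15,0.1,-0.2,0],[0.2,0,-0.1,0],[0.2,0,0,0],[0.2,0,0,0],[0.2,0,0,0],[0.1,0,0,0],[0.1,0,0,0],[0.1,0,0,0],[0.1,0,0,0]]]'
python3 - <<'E'
from h import *
s=sense();im=snapshot("wrist");cv2.imwrite("pics/w9.png",im[:,:,::-1])
st=np.array([593,-37.5,np.radians(79.45)])
c,q=np.cos(-st[2]),np.sin(-st[2]);d=np.array(s["tool_pos"][:2])-st[:2];print("tool in stand",c*d[0]-q*d[1],q*d[0]+c*d[1])
plan(S(st,(-61,2,66)),79.45,10)
E
```

```text
time: 12.27
tool_pos: [558.5, -234.0, 71.0]
tcp_rot: [-176.9, 1.0, 79.6]
ft_force: [-0.1, -2.5, -0.7]
finger_gap: 0.0
tool in stand -199.4548144704 -2.0261329129124803
pose [ 558.5 -233.5   70.9] 79.6 t 12.32 F [ 0.1 -2.4 -0.8] gap -0.1
[0.69, -0.02, 0.02, 0.0]
[0.69, -0.02, 0.02, 0.0]
[0.69, -0.02, 0.02, 0.0]
[0.69, -0.02, 0.02, 0.0]
[0.69, -0.02, 0.02, 0.0]
[0.69, -0.02, 0.02, 0.0]
[0.69, -0.02, 0.02, 0.0]
[0.69, -0.02, 0.02, 0.0]
[0.69, -0.02, 0.02, 0.0]
[0.69, -0.02, 0.02, 0.0]
```

View pics/w9.png

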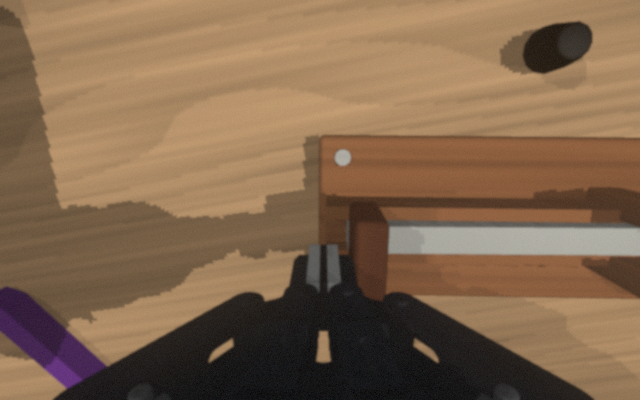

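```bash
python3 -m pendant '[[[-0.15,0,0,0],[0,-0.08,0.15,0],[0,-0.06,0.1,0],[0.1,0,0,0],[0.2,0,0,0],[0.35,0,0,0],[0.35,0,0,0],[0.35,0,0,0],[0.35,0,0,0],[0.35,0,0,0]]]'
python3 - <<'E'
from h import *
s=sense()
st=np.array([593,-37.5,np.radians(79.45)])
c,q=np.cos(-st[2]),np.sin(-st[2]);d=np.array(s["tool_pos"][:2])-st[:2];print("tool in stand",c*d[0]-q*d[1],q*d[0]+c*d[1])
plan(S(st,(-61,1.5,66)),79.45,10)
E
```

```text
time: 13.15
tool_pos: [562.4, -195.2, 65.5]
tcp_rot: [-176.9, 1.1, 79.5]
ft_force: [-0.9, -2.7, 1.0]
finger_gap: 0.2
tool in stand -160.65506382636983 1.1889346462527541
pose [ 562.4 -195.2   65.5] 79.5 t 13.15 F [-0.9 -2.7  1. ] gap 0.2
[0.5, -0.0, -0.0, 0.0]
[0.5, -0.0, -0.0, 0.0]
[0.5, -0.0, -0.0, 0.0]
[0.5, -0.0, -0.0, 0.0]
[0.5, -0.0, -0.0, 0.0]
[0.5, -0.0, -0.0, 0.0]
[0.5, -0.0, -0.0, 0.0]
[0.5, -0.0, -0.0, 0.0]
[0.5, -0.0, -0.0, 0.0]
[0.5, -0.0, -0.0, 0.0]
```

```bash
python3 -m pendant '[[[0.25,0,0,0],[0.25,0,0,0],[0.25,0,0,0],[0.25,0,0,0],[0.25,0,0,0],[0.25,0,0,0],[0.25,0,0,0],[0.25,0,0,0],[0.25,0,0,0],[0.25,0,0,0]]]'
python3 - <<'E'
from h import *
s=sense();im=snapshot("wrist");cv2.imwrite("pics/w10.png",im[:,:,::-1])
st=np.array([593,-37.5,np.radians(79.45)])
c,q=np.cos(-st[2]),np.sin(-st[2]);d=np.array(s["tool_pos"][:2])-st[:2];print("tool in stand",c*d[0]-q*d[1],q*d[0]+c*d[1])
E
```

```text
time: 13.98
tool_pos: [573.2, -140.5, 65.5]
tcp_rot: [-177.0, 1.2, 79.5]
ft_force: [-1.9, -3.9, 2.5]
finger_gap: -0.3
tool in stand -104.87357906298409 0.6251475078329598
```

View pics/w10.png

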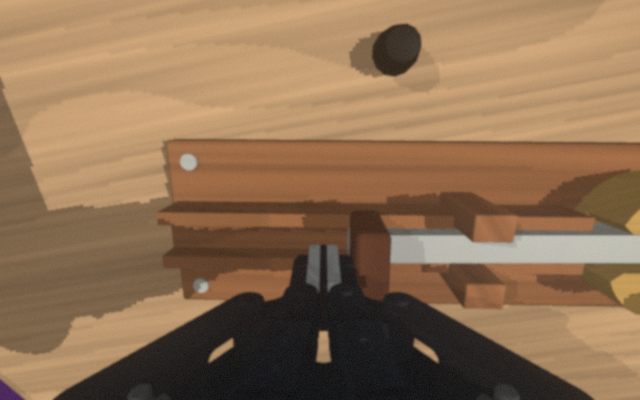

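The nose has entered the slot and the push force is about 4 N. Roughly 45 mm remains to the stops.

```bash
python3 -m pendant '[[[0.25,0,0,0],[0.25,0,0,0],[0.25,0,0,0],[0.25,0,0,0],[0.25,0,0,0],[0.25,0,0,0],[0.1,0,0,0],[0.1,0,0,0],[0.1,0,0,0],[0.1,0,0,0]]]'
python3 - <<'E'
from h import *
s=sense();im=snapshot("wrist");cv2.imwrite("pics/w11.png",im[:,:,::-1])
st=np.array([593,-37.5,np.radians(79.45)])
c,q=np.cos(-st[2]),np.sin(-st[2]);d=np.array(s["tool_pos"][:2])-st[:2];print("tool in stand",c*d[0]-q*d[1],q*d[0]+c*d[1])
E
```

```text
time: 14.87
tool_pos: [581.2, -100.0, 65.6]
tcp_rot: [-177.1, 1.3, 79.6]
ft_force: [-3.4, -15.4, 6.4]
finger_gap: 0.0
tool in stand -63.56902776069911 0.11351398985037697
```

View pics/w11.png

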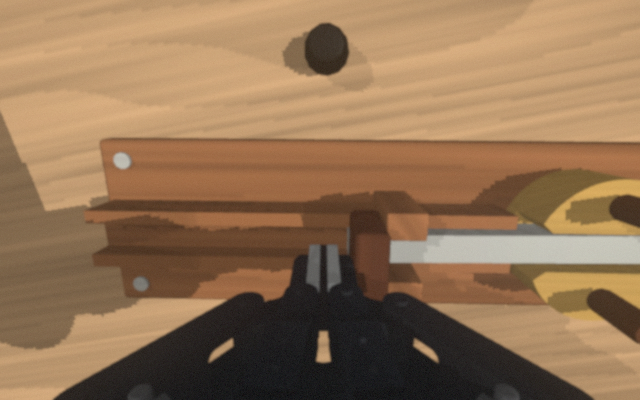

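```bash
python3 -m pendant '[[[0.1,0,0,0],[0.1,0,0,0],[0.1,0,0,0],[0.1,0,0,0],[0.1,0,0,0],[0.1,0,0,0],[0.1,0,0,0],[0.1,0,0,0],[0.1,0,0,0],[0.1,0,0,0]]]'
python3 - <<'E'
from h import *
s=sense();im=snapshot("wrist");cv2.imwrite("pics/w12.png",cv2.resize(im[170:330,260:460,::-1],(800,640))[:600])
st=np.array([593,-37.5,np.radians(79.45)])
c,q=np.cos(-st[2]),np.sin(-st[2]);d=np.array(s["tool_pos"][:2])-st[:2];print("tool in stand",c*d[0]-q*d[1],q*d[0]+c*d[1],s["ft_force"])
E
```

```text
time: 15.75
tool_pos: [581.2, -100.4, 66.2]
tcp_rot: [-177.0, 3.0, 79.1]
ft_force: [-2.9, -12.0, 3.8]
finger_gap: -0.0
tool in stand -63.971884721200524 0.10737057117166948 [ -2.90230603 -12.00415505   3.79092329]
```

View pics/w12.png

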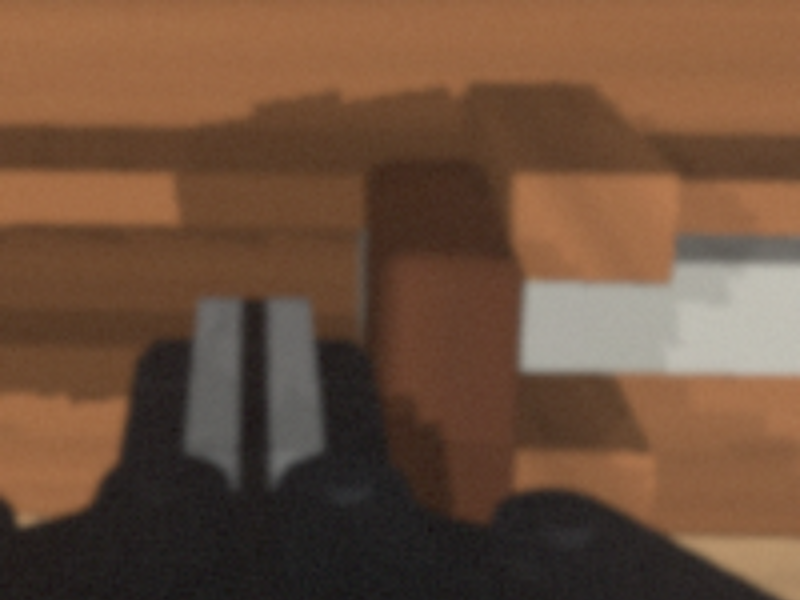

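Progress has stopped at 12–15 N. I'll back off and look for a remaining gap at the stops.

```bash
python3 -m pendant '[[[-0.3,0,0,0],[-0.4,0,0,0],[-0.4,0,0,0],[0,0,-0.6,0],[0.5,0,-0.9,0],[0.8,0,-0.9,0],[0.8,0,-0.9,0],[0.8,0,-0.6,0],[0,0,0,0],[0,0,0,0]]]'
python3 - <<'E'
from h import *
s=sense();im=snapshot("wrist");st=np.array([593,-37.5,np.radians(79.45)])
cv2.imwrite("pics/w13.png",im[:,:,::-1])
r=rect(s,im,st,68,-80,80,-50,50,5);cv2.imwrite("pics/r13.png",r);plan([581,-100,65],79,1)
im=snapshot("scene");cv2.imwrite("pics/s13.png",cv2.resize(im[165:280,250:390,::-1],None,fx=5,fy=5,interpolation=cv2.INTER_CUBIC))
E
```

```text
time: 16.63
tool_pos: [590.4, -58.2, 145.7]
tcp_rot: [-176.6, 2.6, 79.0]
ft_force: [-0.0, -0.9, -0.6]
finger_gap: -0.3
pose [590.6 -58.3 145.8] 79.0 t 16.68 F [-0.1  0.6  0.9] gap 0.0
[-2.14, -0.07, 4.04, -0.01]
```

View pics/w13.png

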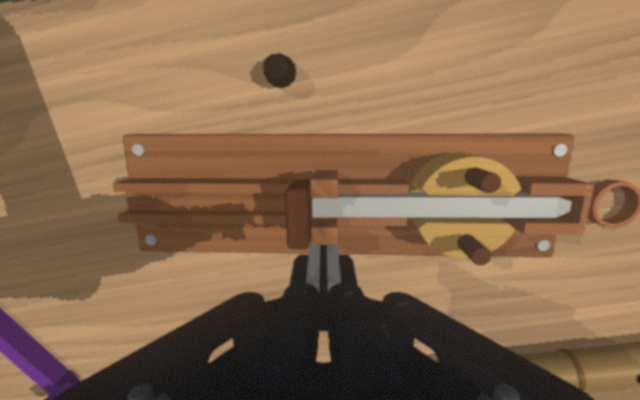

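View pics/s13.png

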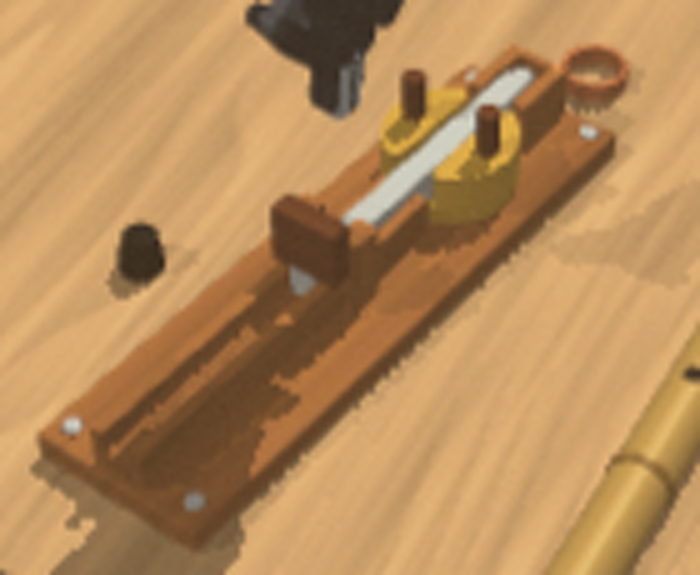

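```bash
python3 - <<'E'
import cv2
a=cv2.imread("pics/w13.png")[155:265,270:370];cv2.imwrite("pics/w13c.png",cv2.resize(a,None,fx=5.4,fy=5.4,interpolation=cv2.INTER_CUBIC))
E
```

```text
(no output)
```

View pics/w13c.png

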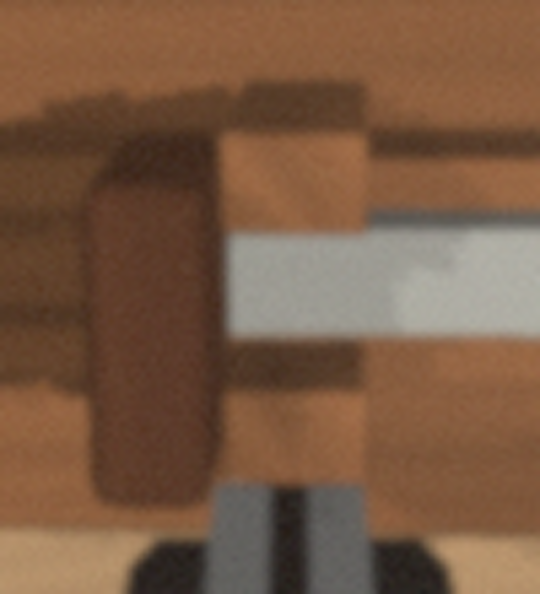

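```bash
python3 - <<'E'
from h import *
s=sense();st=np.array([593,-37.5,np.radians(79.45)])
for n,P in dict(stopfar=(-15,25,68),stopface=(-35,25,68),crossfront=(-35,22,85),crossback=(-51,22,85),crossback2=(-51,-22,85),frontS=(-35,-22,85),nose=(165,0,50),barfoot=(-35,0,50),keeperend=(175,0,52),plankR=(180,55,18),plankL=(-205,55,18)).items(): print(n,wproj(s,S(st,P)).round(1), ((wproj(s,S(st,P))-[270,155])*5.4).round(0))
E
```

```text
stopfar [337.  181.9] [362. 145.]
stopface [309.1 181.9] [211. 145.]
crossfront [307.  191.1] [200. 195.]
crossback [283.1 191.1] [ 71. 195.]
crossback2 [285.6 252.4] [ 84. 526.]
frontS [308.3 252.6] [207. 527.]
nose [573.6 209.6] [1640.  295.]
barfoot [311.7 208.9] [225. 291.]
keeperend [589.3 210.3] [1724.  299.]
plankR [576.5 134.1] [1655. -113.]
plankL [118.4 137.6] [-819.  -94.]
```

The crosspiece's front face at crop u≈217 meets the stop blocks at u≈219, with no visible gap. The nose sits in the keeper, matching the predicted home pixels. I'll raise the hand and check once more.

```bash
python3 -m pendant '[[[0,-0.5,-0.6,0],[0,-0.8,-0.6,0],[0,-0.8,-0.6,0],[0,-0.8,-0.6,0],[0,-0.8,-0.6,0],[0,-0.5,-0.3,0],[0,0,0,0],[0,0,0,0],[0,0,0,0],[0,0,0,0]]]'
python3 - <<'E'
from h import *
s=sense();im=snapshot("wrist");cv2.imwrite("pics/w14.png",im[:,:,::-1]);print(s["tool_pos"],s["ft_force"],s["qd"].round(1))
im=snapshot("top");cv2.imwrite("pics/t14.png",im[:,:,::-1])
E
```

```text
time: 17.57
tool_pos: [503.2, -45.5, 208.0]
tcp_rot: [-175.5, 2.6, 78.5]
ft_force: [-0.6, 0.5, 0.8]
finger_gap: -0.0
[503.17861127 -45.50748797 207.9686655 ] [-0.57914563  0.49292383  0.75661759] [-0.5  1.1  0.1 -0.  -0.4  0. ]
```

View pics/w14.png

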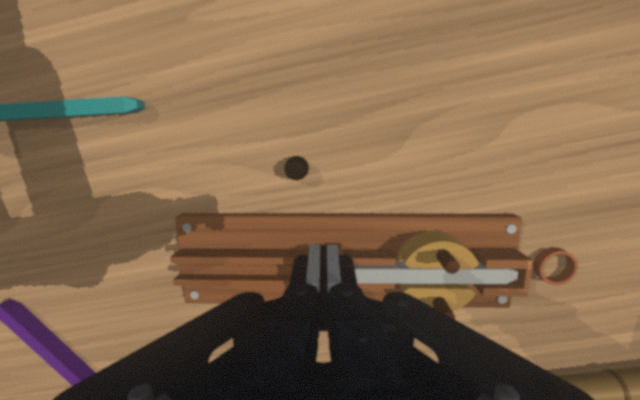

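View pics/t14.png

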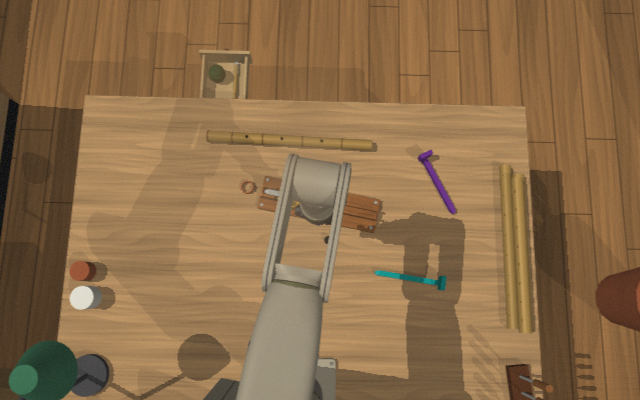

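The bar's nose is in the keeper at wrist (515,275), through the in-line slot. The ring at top (249,187), the insert at (328,240) and the flute at (290,141) have not moved. The hand is clear.

```bash
python3 -c "
from bench import *
print(hand_in())"
```

```text
the job is handed in; nothing more can be done
None
```

The spindle is locked and the job is handed in, at about 17.6 s of the 48 s allowed. I turned the brass disc about 52° counter-clockwise by pushing peg B with the shut fingertips. Then I pushed the steel bar by the back of its crosspiece, through the slot, until it stopped.

- **Disc:** in the flattened wrist view, the slot lay within about 0.02 rad of the bar's line before I pushed the bar.
- **Bar home:** the push needed about 4 N while sliding, then stopped dead at 12–15 N. The close view shows no gap between the crosspiece and its two stops, and the nose sits in the keeper about where the home position predicts.
- **Left alone:** the flute, horn insert and copper ring show at the same pixels as at the start. The hand is clear, with about 1 N of noise on the force reading.
- **One disagreement:** working from the fingertip's travel alone, the bar came out about 6 mm short of home. The close-up pictures contradicted that and put it at or about 1 mm past the predicted spot. I trusted the pictures and put the difference down to contact and tilt error when the push began.

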